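# Restart the food warmer with its key switch

## Robot

A 6-joint arm with a two-finger parallel gripper is mounted at the origin on the work surface. World frame = base frame: x ahead of the robot, y to its left, z up, the work surface at z = 0. Lengths are in m, angles in rad, forces in N, time in s.
With the tool pointing down it reaches from about 0.275 to 0.725 m from the base axis. Payload 5.6 kg.
Tool frame: the origin (TCP) lies between the finger pads; the fingertips stand 14 mm ahead of it and the grasp point (between the pads) lies 5 mm behind it (manip.tip_extent is the z of the fingertips in the tool frame, in m); z points along the fingers, y is the line along which they close (so a half turn about z gives the same grasp; the last joint's range is limited). The gripper opens to 85 mm and grips with 20 to 120 N. Pads are 22 mm wide; open, the fingers measure 114 mm over their backs; the gripper's body (76 mm by 85 mm) begins 54 mm behind the grasp point. The pads swing forward as they close: fully open they stand 13 mm farther back than shut.
Start: joints at [-0.921, 0.255, 0.108, 0, -1.424, -0.285], TCP at [0.196, -0.514, 0.245] pointing down, gripper open.
Joint ranges: [-2.95, 2.95], [-1.21, 1.97], [-1.09, 1.5], [-2.87, 1.71], [-2.94, -0.07], [-3.05, 3.05]. Speed limits (rad/s): [2.57, 2.57, 3.14, 3.14, 3.14, 3.14].

## Interface

Orientations are given as a unit quaternion [w, x, y, z].
In Python, from plant import telemetry, cams, manip gives the robot as it stands.
- The arm moves only by the shell command python3 -m creep 'ROWS' [FORCE]. ROWS is JSON, a list of rows, each an object with "dp": the shift along the tool's x, y, z in m, a list of three; "twist": the turn, a rotation vector about the tool's x, y, z in degrees, a list of three; "grip": the opening, from 0 (shut) to 1 (fully open). In form: [{"dp": [dx, dy, dz], "twist": [ax, ay, az], "grip": grip}, ...]. A call has 1 to 20 rows; each row is the pose to reach, as a shift and turn from the pose commanded when the call began, along the tool's axes at that moment; what a row does not reach only later rows make up. A row lasts 1/8 s, in which the tool goes at most 62.5 mm and 10.7 degrees, less where a joint would pass 70% of its speed; a pose out of reach is approached as far as the arm can. A call with a gripper value outside its range is refused whole. The fingers move at their own pace and stop on an object; FORCE is the grip in N (left out, the last holds). Time passes only in rows, so rows that repeat a pose let the fingers close. It gives the time, the measured TCP pose, the force, the opening and the grip force at its end, in the units of the state.
- telemetry.observe(): the state, without advancing time (a new reading comes with each control period).
- cams.get_image(name): name is "scene" or "top" or "wrist"; returns (picture, depth): 384x512x3 uint8, red, green, blue; 384x512 float32, m along the optical axis (not along the pixel's ray), 0 where there is no reading.
- cams.camera_params(name): a dict with "fx", "fy", "cx", "cy" (pixels), "R" (3x3) and "t" (3): a world point X has camera coordinates R X + t; the wrist camera has in their place "hand_eye" (4x4, takes a point from camera to tool coordinates, whose origin is the TCP and whose axes are the flange's). Camera axes: x right, y down, z forward; pixel columns grow to the right and rows downward; lengths in m; the calibration is good to about 2 mm. The wrist camera is an equidistant fisheye: a pixel r from the principal point sees the ray r / f radians off the axis. A picture is of the moment at which its call begins: read the wrist's pose just before it. camera_params takes no time and is no camera call.
- manip.job_done(): hands the job in; it is judged then, once.
The state is a dict: "t": time; "joint_positions": joint angles; "qd": joint speeds; "joint_torque": joint torques, N m; "ee_pos": TCP position; "orientation": TCP orientation; "force": force on the tool from outside, world axes, zero at the start; "moment": the same for the moment, N m; "grip_width": opening from 0.0 (shut) to 1.0 (fully open); "grip_force": force on a finger pad.
Only numpy, scipy, OpenCV 4.12 (cv2) and the standard library are available. Lean on these libraries where they do the work, as an engineer would, in place of code of your own. Each camera call takes 0.05 s, during which the arm holds its last target. There are 200 camera calls.

## Task

The food warmer's safety cut-out has tripped. Take the service key, the one with the square bow, from the key block and push it fully home in the key switch of the grey switch box; its tumblers stick, so rock the key a little to both sides while pressing lightly. Then turn it a quarter turn clockwise (seen from above) and finish still gripping the key and holding it turned against the switch's return spring, leaving the other keys and everything else on the table alone.

Things in the scene. Friction and masses are not known exactly. Their poses are not given: they have to be found in the camera images.
- key_square: Service key, 60 g, upright in one of the three holes of the key block. Origin under its steel collar (30 x 12 x 4 mm, from 0 to 4 mm up), on the long axis; z up, x across the width of bow and blade, y through their thickness; the same when turned half round about z.
- key_bow (a point): Where to grip the service key: middle of its bow, 25 mm above the key's origin, same axes. The bow is a black square-cornered plate 30 mm wide (x), 8 mm thick (y), from 4 to 40 mm above the origin; grip it across its 8 mm.
- key_tip (a point): Centre of the service key's lower end, 24 mm below its origin, same axes. The blade: a bit 16 mm wide (x), 5 mm thick (y), 10 mm tall ends here; above it a round shank of 5 mm diameter, 14 mm long, up to the collar.
- key_round: Another key in the block, with a round disc bow 38 mm across and 8 mm thick, from 2 to 40 mm above its collar's underside (origin). To be left in place.
- key_tee: Another key in the block, with a T-shaped bow, 38 mm wide at the top bar, 8 mm thick, 40 mm tall above its collar's underside (origin). To be left in place.
- keyblock: Grey block fixed to the table, 190 (x) x 60 (y) x 45 mm tall, origin at the centre of its underside. Holes in its top at x = -60, 0, 60 mm, 19 (x) x 8 (y) mm, 35 mm deep; in each stands a key, collar on the block's top, key x along block x. Which key is in which hole varies.
- keyhole (a point): Centre of the key slot's mouth, 66 mm above the table, in the top of a 54 x 54 mm steel plate 6 mm proud of the switch box, facing up. z up, x along the slot: 18 mm long (x), 10.5 mm wide (y), 6 mm deep, so the key's bit can be rocked about 0.34 rad either way in it. Key fully home: collar on this plate, bit below it and free to turn the plug; turned, it cannot be pulled out.
- tumblers (a point): On the axis, 6 mm below the mouth: top of two 5 mm thick tumbler discs, one on the other, each with a slot 17.4 x 6.4 mm, 1 mm chamfer. They turn about z with friction (0.04 N m) and are stuck off line: the upper 0.2 to 0.3 rad anticlockwise, the lower 0.2 to 0.3 rad clockwise (from above). A key stops on each, drops in when turned to match, then carries it along.
- plug_top (a point): On the axis, 16 mm below the mouth: top of the plug, 12 mm deep, with a slot 17.4 x 6.4 mm, 1 mm chamfer, along x of the keyhole. After the tumblers the key must be turned back in line to drop into it.
- switchbox: Grey switch box fixed to the table, 180 mm (x) x 130 mm (y) x 60 mm tall, origin at the centre of its underside; the keyhole is 25 mm from the centre towards its +x. Two clear lamps 4 mm high near its -x end.
- plug (a joint): Angle of the switch's plug, rad: 0 with the slot along the keyhole's x, growing clockwise seen from above, stop at 1.571 (a quarter turn). A spring drives it back to 0 (0.02 N m at 0, 0.1 N m at the stop). The key has about 0.1 rad of play in the plug.
- mug: Orange mug, 76 mm across, 85 mm tall, origin at the centre of its underside. Bystander.
- cup: White cup, 68 mm across, 75 mm tall, origin at the centre of its underside. Bystander.
- shaker: Clear shaker with steel cap, 48 mm across, 100 mm tall, origin at the centre of its underside. Bystander.
- spoon: Spoon lying on the table beyond the switch box. Bystander.
- bowl: Steel bowl, 140 mm across, 50 mm tall, origin at the centre of its underside. Bystander.
- saucejar: Amber glass jar, 66 mm across, 120 mm tall, origin at the centre of its underside. Bystander.
There are look-alikes about, which are no part of the job. Leave any yellow look-alike of the key_square alone.

How it is judged:
On the way, in this order (a step that is already met when the one before it is completed fails the run):
1. the service key is drawn out of the block by the gripper (height (world z) of key_tip above 0.055 m and contact force between the fingers and key_square above 1 N), for 0.1 s.
2. the service key is fully home in the key switch, not yet turned (z of key_tip in the frame of keyhole below -0.0215 m and horizontal distance between key_tip and keyhole below 0.004 m and value of joint plug below 0.4 rad), for 0.1 s.
At the end, for the whole second after the job is handed in: The service key is home in the switch (its end at least 20.5 mm below the mouth and within 4 mm of the axis, upright within 0.15 rad), the plug is held turned clockwise by more than 1.3 rad (the stop is at 1.571), and the gripper still holds the key (more than 1 N), at rest (value of joint plug above 1.3 rad and z of key_tip in the frame of keyhole below -0.0205 m and horizontal distance between key_tip and keyhole below 0.004 m and angle between key_square's own z axis and vertical below 0.15 rad and contact force between the fingers and key_square above 1 N and linear speed of key_square below 0.03 m/s); the arm keeps its last pose, push and grip.
It fails at once if another key is pulled out or shifted by more than 15 mm (distance of any of key_round, key_tee from where it was at the start of the episode above 0.015 m).
It fails at once if a bystander is shifted by more than 25 mm (distance of any of mug, cup, shaker, spoon, bowl, saucejar from where it was at the start of the episode above 0.025 m).
It also fails if it takes over 58 s, if anything falls off the work surface, if the arm or the gripper's body presses on something with over 40 N, if the wrist force passes 120 N, or if a joint passes its speed limit or range.

## Working session

There is one attempt and no reset: what is moved stays moved. The work goes in short steps, Python scripts to look and compute and a shell command to move; the robot and the scene stay as the last step left them, time stands still between calls to the robot, and variables do not carry over. Pictures are saved under pics/ and viewed, at most 10 in all, crops included, and the job is handed in when it is done.

```bash
mkdir -p pics; python3 - <<'E'
from plant import telemetry,cams,manip
import cv2,numpy as np
print(telemetry.observe()); print(manip.tip_extent)
for n in("scene","top"):
    im,d=cams.get_image(n); np.savez("pics/%s.npz"%n,im=im,d=d); cv2.imwrite("pics/%s.png"%n,im[...,::-1]); print(n,cams.camera_params(n))
print(cams.camera_params("wrist"))
E
```

```text
{'t': 0.0, 'joint_positions': array([-9.21413513e-01,  2.55772268e-01,  1.07013060e-01, -4.66894555e-04,
       -1.42393750e+00, -2.84629472e-01]), 'qd': array([-0.00077676,  0.00182135, -0.00025364,  0.00019937,  0.00037513,
       -0.00046592]), 'joint_torque': array([ 2.88360416e-04, -3.86629665e+01,  2.37935776e+01,  5.36523566e+00,
       -6.21291241e-03, -6.88666489e-06]), 'ee_pos': array([ 0.19609207, -0.51334667,  0.24438704]), 'orientation': array([-2.21613642e-04, -1.81333442e-01,  9.83421185e-01,  9.52400642e-04]), 'force': array([ 0.00290879, -0.3309806 ,  0.01830847]), 'moment': array([-0.06362098,  0.04351183, -0.01278856]), 'grip_force': 0.0, 'grip_width': 0.998908871148262}
0.014
scene {'fx': 438.30243880430584, 'fy': 438.30243880430584, 'cx': 253.63590198942708, 'cy': 189.56431890299572, 'R': array([[-0.66534916,  0.74623497, -0.0210682 ],
       [ 0.54003237,  0.46162851, -0.70375007],
       [-0.51543723, -0.47961702, -0.71013518]]), 't': array([ 0.44255173, -0.23984153,  1.35218802])}
top {'fx': 354.2624476927234, 'fy': 354.2624476927234, 'cx': 250.66773990703888, 'cy': 188.00035891404943, 'R': array([[ 0.01664547, -0.99961219,  0.02232473],
       [-0.9982639 , -0.0178764 , -0.05612148],
       [ 0.0564988 , -0.02135181, -0.99817433]]), 't': array([-0.07814744,  0.58479495,  0.89336702])}
{'fx': 297.3186396354542, 'fy': 297.3186396354542, 'cx': 255.53630064892093, 'cy': 193.7342854981741, 'hand_eye': array([[ 2.44956803e-04, -9.60469011e-01, -2.78386815e-01,
         7.17682789e-02],
       [ 9.99999830e-01,  3.82499224e-04, -4.39754626e-04,
        -1.14919939e-03],
       [ 5.28853431e-04, -2.78386660e-01,  9.60468942e-01,
        -1.28791983e-01],
       [ 0.00000000e+00,  0.00000000e+00,  0.00000000e+00,
         1.00000000e+00]])}
```

View pics/top.png

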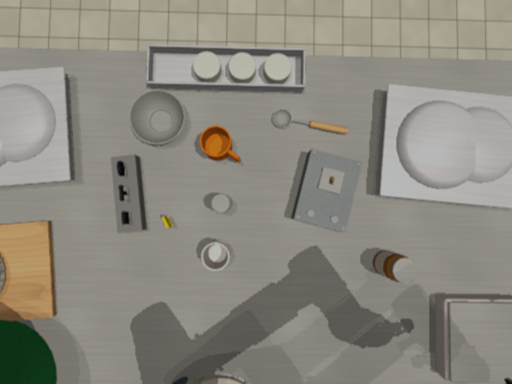

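View pics/scene.png

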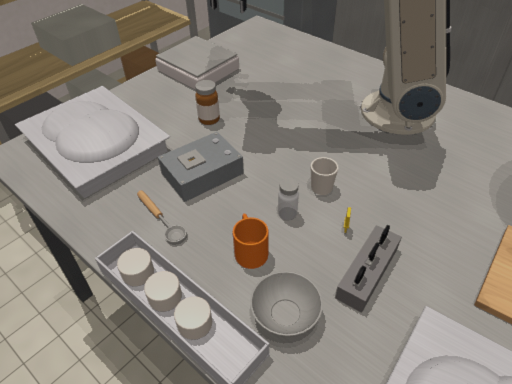

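The top view shows the key block at (127,193), with keys at (121,168), (123,193) and (125,218). The switch plate is at (332,181) and the yellow look-alike at (167,221). I need enlarged crops to tell the three keys apart.

```bash
cat > h.py <<'E'
import numpy as np,cv2
from plant import cams,telemetry
def ray(n,u,v,z):
    p=cams.camera_params(n);R=p['R'];t=p['t']
    c=-R.T@t; d=R.T@np.array([(u-p['cx'])/p['fx'],(v-p['cy'])/p['fy'],1]); return c+d*(z-c[2])/d[2]
E
python3 - <<'E'
from h import *
a=np.load('pics/scene.npz')['im'][210:320,320:420]; b=np.load('pics/top.npz')['im'];
k=b[145:240,100:180]; s=b[140:240,290:370]
f=lambda x,w,h:cv2.resize(x,(w,h),interpolation=cv2.INTER_CUBIC)
o=np.zeros((590,800,3),np.uint8)
o[:440,:400]=f(a,400,440); o[:285,400:640]=f(k,240,285); o[290:590,400:640]=f(s,240,300)
cv2.imwrite('pics/crop.png',o[...,::-1])
E
```

```text
(no output)
```

View pics/crop.png

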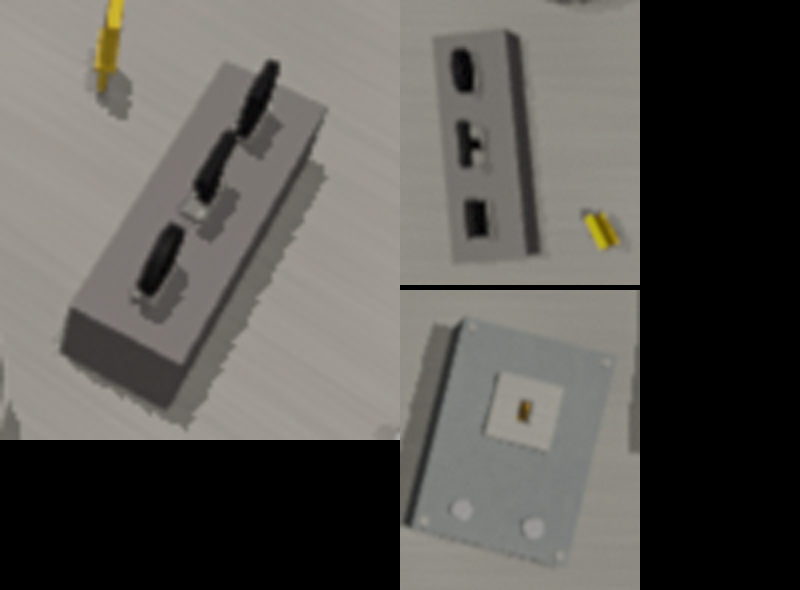

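The bows are: (121,168) rounded outline, so the round key. (123,193) has a narrow neck with the collar showing, so the tee. (125,218) has a rectangular outline, so it fits the service key. The yellow one at (167,221) is the decoy. I'll work out positions now and confirm with the wrist camera from above the key.

```bash
python3 - <<'E'
from h import *
K=lambda x,y,z:ray('top',100+(x-400)/3,145+y/3,z)
S=lambda x,y,z:ray('top',290+(x-400)/3,140+(y-290)/3,z)
c=np.array([K(*p,.045) for p in[(433,37),(505,30),(525,258),(453,263)]]);print('block',c,c.mean(0))
x=c[0]+c[1]-c[2]-c[3];yb=np.arctan2(x[1],x[0]);print('yaw',np.degrees(yb),np.linalg.norm(x)/2)
print('square',K(476,219,.085))
p=np.array([S(*p,.066) for p in[(500,373),(565,388),(549,450),(484,434)]]);print('plate',p.mean(0))
x=p[0]+p[1]-p[2]-p[3];print(np.degrees(np.arctan2(x[1],x[0])))
b=np.array([S(*p,.06) for p in[(465,318),(612,357),(557,568),(412,525)]]);print('box',b.mean(0),)
x=b[0]+b[1]-b[2]-b[3];print(np.degrees(np.arctan2(x[1],x[0])),np.linalg.norm(x)/2);print('slot',S(525,411,.066))
from scipy.spatial.transform import Rotation as Ro
s=telemetry.observe();print(Ro.from_quat(np.roll(s['orientation'],-1)).as_matrix().round(3))
E
```

```text
block [[0.65451933 0.28057858 0.045     ]
 [0.66153175 0.22163399 0.045     ]
 [0.47382104 0.19880666 0.045     ]
 [0.46886381 0.25717909 0.045     ]] [0.56468398 0.23954958 0.045     ]
yaw 7.057926271602775 0.18810851897403058
square [0.50637074 0.22672271 0.085     ]
plate [ 0.60548344 -0.26462016  0.066     ]
-14.347659345237968
box [ 0.58096243 -0.2556459   0.06      ]
-14.238222197688753 0.17789807331501317
slot [ 0.60565153 -0.26501054  0.066     ]
[[-0.934 -0.357 -0.001]
 [-0.357  0.934  0.002]
 [ 0.     0.002 -1.   ]]
```

```bash
python3 -m creep '[{"dp":[-0.277,0.29,0],"twist":[0,0,-80],"grip":1},{"dp":[-0.277,0.29,0],"twist":[0,0,-80],"grip":1},{"dp":[-0.277,0.29,0],"twist":[0,0,-80],"grip":1},{"dp":[-0.277,0.29,0],"twist":[0,0,-80],"grip":1},{"dp":[-0.277,0.29,0],"twist":[0,0,-80],"grip":1},{"dp":[-0.277,0.29,0],"twist":[0,0,-80],"grip":1},{"dp":[-0.554,0.583,0],"twist":[0,0,-166.2],"grip":1},{"dp":[-0.554,0.583,0],"twist":[0,0,-166.2],"grip":1},{"dp":[-0.554,0.583,0],"twist":[0,0,-166.2],"grip":1},{"dp":[-0.554,0.583,0],"twist":[0,0,-166.2],"grip":1},{"dp":[-0.554,0.583,0],"twist":[0,0,-166.2],"grip":1},{"dp":[-0.554,0.583,0],"twist":[0,0,-166.2],"grip":1},{"dp":[-0.554,0.583,0],"twist":[0,0,-166.2],"grip":1},{"dp":[-0.554,0.583,0],"twist":[0,0,-166.2],"grip":1},{"dp":[-0.554,0.583,0],"twist":[0,0,-166.2],"grip":1},{"dp":[-0.554,0.583,0],"twist":[0,0,-166.2],"grip":1},{"dp":[-0.554,0.583,0],"twist":[0,0,-166.2],"grip":1},{"dp":[-0.554,0.583,0],"twist":[0,0,-166.2],"grip":1},{"dp":[-0.554,0.583,0],"twist":[0,0,-166.2],"grip":1},{"dp":[-0.554,0.583,0],"twist":[0,0,-166.2],"grip":1}]'
cat >> h.py <<'E'
from scipy.spatial.transform import Rotation as Ro
def pose():
    s=telemetry.observe();return Ro.from_quat(np.roll(s['orientation'],-1)).as_matrix(),s['ee_pos'],s
def wrist(name):
    R,p,s=pose();im,d=cams.get_image('wrist');np.savez('pics/%s.npz'%name,im=im,R=R,p=p);return im,R,p
def wray(R,p,u,v,z):
    c=cams.camera_params('wrist');x=(u-c['cx'])/c['fx'];y=(v-c['cy'])/c['fy'];r=np.hypot(x,y)
    d=np.array([np.sin(r)*x/r,np.sin(r)*y/r,np.cos(r)]) if r>1e-9 else np.array([0,0,1.])
    H=c['hand_eye'];o=p+R@H[:3,3];d=R@H[:3,:3]@d;return o+d*(z-o[2])/d[2]
def wproj(R,p,X):
    c=cams.camera_params('wrist');H=c['hand_eye'];q=H[:3,:3].T@(R.T@(np.array(X)-p)-H[:3,3])
    th=np.arctan2(np.hypot(*q[:2]),q[2]);k=c['fx']*th/np.hypot(*q[:2]);return c['cx']+q[0]*k,c['cy']+q[1]*k
E
python3 - <<'E'
from h import *
im,R,p=wrist('w1');print(R.round(3),p,pose()[2]['joint_positions'],pose()[2]['t'])
u,v=wproj(R,p,[.5055,.2295,.085]);print(u,v)
u,v=int(u),int(v);print(u-100,v-75)
cv2.imwrite('pics/w1.png',cv2.resize(im[max(0,v-75):v+75,max(0,u-100):u+100],None,fx=4,fy=4,interpolation=2)[...,::-1])
E
```

```text
t: 2.6
ee_pos: [0.5058, 0.2285, 0.2453]
orientation: [-0.0, 0.998, 0.062, -0.0]
force: [0.1, 0.2, 0.4]
grip_width: 1.0
grip_force: 0.0
[[ 0.992  0.123 -0.   ]
 [ 0.123 -0.992  0.   ]
 [-0.    -0.    -1.   ]] [0.50575817 0.22847006 0.24527512] [ 7.06161028e-01  2.65001311e-01  1.21509175e-01 -2.62641463e-05
 -1.42728246e+00  9.88105446e-01] 2.65
252.940595561743 180.4020569360563
152 105
```

View pics/w1.png

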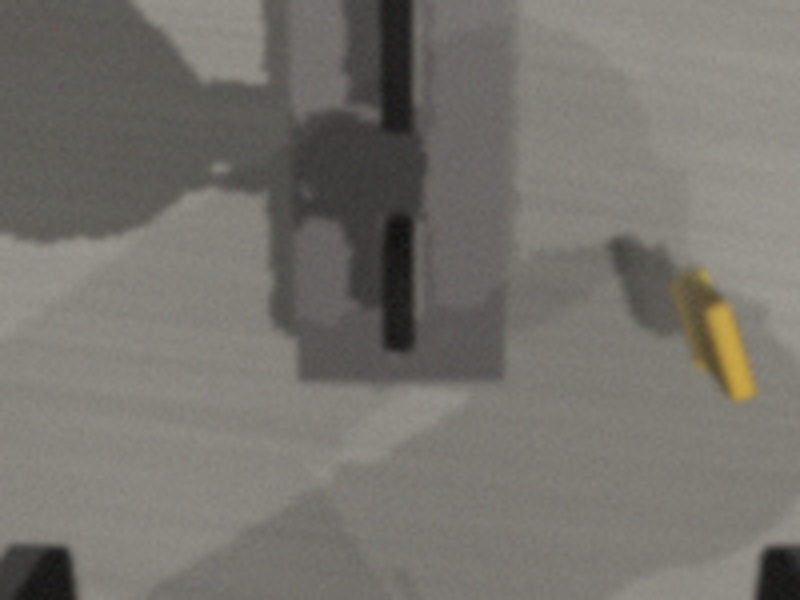

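The wrist crop shows a straight-edged plate, edge-on, at crop (384–413, 215–350), with the yellow decoy at (715,335) well clear. I'll check the bow's profile with depth: a flat top 30 mm long means square, and a disc would fall off.

```bash
python3 - <<'E'
from h import *
R,p,s=pose();im,d=cams.get_image('wrist');c=cams.camera_params('wrist');H=c['hand_eye']
v,u=np.mgrid[100:200,225:280];z=d[100:200,225:280]
x=(u-c['cx'])/c['fx'];y=(v-c['cy'])/c['fy'];r=np.hypot(x,y)+1e-9
P=np.stack([np.tan(r)*x/r*z,np.tan(r)*y/r*z,z],-1).reshape(-1,3)
W=(P@H[:3,:3].T+H[:3,3])@R.T+p
m=(z.ravel()>0)&(W[:,2]>.055)&(abs(W[:,1]-.235)<.03);W=W[m]
a=np.radians(7.06);L=(W[:,:2]-[.5052,.2322])@np.array([[np.cos(a),-np.sin(a)],[np.sin(a),np.cos(a)]])
for lo in np.arange(-.03,.1,.004):
    k=(L[:,0]>=lo)&(L[:,0]<lo+.004)
    if k.sum()>2:print(round(lo+.002,3),k.sum(),'zmax',W[k,2].max().round(4),'y',L[k,1].min().round(4),L[k,1].max().round(4))
t=W[:,2]>.08;k=t&(L[:,0]<.03);print('top pts mean',W[k].mean(0),k.sum(),L[k].min(0),L[k].max(0))
print(wray(R,p,152+398.5/4,105+350/4,.085), wray(R,p,152+398.5/4,105+215/4,.049))
E
```

```text
-0.012 18 zmax 0.0868 y -0.0048 0.0023
-0.008 30 zmax 0.0869 y -0.0048 0.0023
-0.004 31 zmax 0.0872 y -0.0048 0.0022
0.0 31 zmax 0.0866 y -0.0048 0.0023
0.004 32 zmax 0.0867 y -0.0048 0.0022
0.008 38 zmax 0.087 y -0.0048 0.0032
0.012 37 zmax 0.0871 y -0.0048 0.0032
0.016 59 zmax 0.086 y -0.0048 0.0032
0.044 23 zmax 0.0865 y -0.0038 0.003
0.048 32 zmax 0.0865 y -0.0038 0.003
0.052 32 zmax 0.0865 y -0.0038 0.003
0.056 32 zmax 0.0863 y -0.0038 0.003
0.06 32 zmax 0.0868 y -0.0038 0.0029
0.064 40 zmax 0.0874 y -0.0038 0.0029
0.068 31 zmax 0.0862 y -0.0038 0.0029
0.072 32 zmax 0.0869 y -0.0038 0.0029
0.076 32 zmax 0.0864 y -0.0038 0.0029
0.08 16 zmax 0.087 y -0.0038 0.0029
top pts mean [0.5081039  0.23157182 0.08489303] 236 [-0.01234762 -0.00480671] [0.01730119 0.00320442]
[0.49283339 0.22926797 0.085     ] [0.52103141 0.23310922 0.049     ]
```

It's confirmed: the top is flat, 30 mm long and straight-ended, so this is the square service key, centred near (0.5075, 0.2314). Descending and gripping.

```bash
python3 -m creep '[{"dp":[0.002,-0.0027,0.05],"twist":[0,0,-0.6],"grip":0.6},{"dp":[0.002,-0.0027,0.09],"twist":[0,0,-0.6],"grip":0.6},{"dp":[0.002,-0.0027,0.13],"twist":[0,0,-0.6],"grip":0.6},{"dp":[0.002,-0.0027,0.16],"twist":[0,0,-0.6],"grip":0.6},{"dp":[0.002,-0.0027,0.172],"twist":[0,0,-0.6],"grip":0.6},{"dp":[0.002,-0.0027,0.178],"twist":[0,0,-0.6],"grip":0.6},{"dp":[0.002,-0.0027,0.178],"twist":[0,0,-0.6],"grip":0.6},{"dp":[0.002,-0.0027,0.178],"twist":[0,0,-0.6],"grip":0.3},{"dp":[0.002,-0.0027,0.178],"twist":[0,0,-0.6],"grip":0.2},{"dp":[0.002,-0.0027,0.178],"twist":[0,0,-0.6],"grip":0},{"dp":[0.002,-0.0027,0.178],"twist":[0,0,-0.6],"grip":0},{"dp":[0.002,-0.0027,0.178],"twist":[0,0,-0.6],"grip":0},{"dp":[0.002,-0.0027,0.178],"twist":[0,0,-0.6],"grip":0},{"dp":[0.002,-0.0027,0.178],"twist":[0,0,-0.6],"grip":0},{"dp":[0.002,-0.0027,0.178],"twist":[0,0,-0.6],"grip":0},{"dp":[0.002,-0.0027,0.178],"twist":[0,0,-0.6],"grip":0}]' 60
```

```text
t: 4.7
ee_pos: [0.5078, 0.2317, 0.0679]
orientation: [-0.0, 0.998, 0.067, 0.001]
force: [-0.8, 1.0, 5.0]
grip_width: 0.084
grip_force: 59.0
```

```bash
python3 -m creep '[{"dp":[0,0,-0.02],"twist":[0,0,0],"grip":0},{"dp":[0,0,-0.04],"twist":[0,0,0],"grip":0},{"dp":[0,0,-0.08],"twist":[0,0,0],"grip":0},{"dp":[0,0,-0.13],"twist":[0,0,0],"grip":0},{"dp":[0,0,-0.16],"twist":[0,0,0],"grip":0},{"dp":[0,0,-0.16],"twist":[0,0,0],"grip":0},{"dp":[0.003,0.05,-0.16],"twist":[0,0,2],"grip":0},{"dp":[0.006,0.1,-0.16],"twist":[0,0,4],"grip":0},{"dp":[0.009,0.15,-0.16],"twist":[0,0,7],"grip":0},{"dp":[0.012,0.2,-0.16],"twist":[0,0,9],"grip":0},{"dp":[0.015,0.25,-0.16],"twist":[0,0,11],"grip":0},{"dp":[0.018,0.3,-0.16],"twist":[0,0,13],"grip":0},{"dp":[0.021,0.35,-0.16],"twist":[0,0,15],"grip":0},{"dp":[0.024,0.4,-0.16],"twist":[0,0,17],"grip":0},{"dp":[0.027,0.45,-0.16],"twist":[0,0,20],"grip":0},{"dp":[0.03,0.49,-0.15],"twist":[0,0,22],"grip":0},{"dp":[0.0303,0.505,-0.12],"twist":[0,0,22],"grip":0},{"dp":[0.0303,0.505,-0.1],"twist":[0,0,22],"grip":0},{"dp":[0.0303,0.505,-0.1],"twist":[0,0,22],"grip":0},{"dp":[0.0303,0.505,-0.1],"twist":[0,0,22],"grip":0}]' 60
python3 - <<'E'
from h import *
im,R,p=wrist('w2');s=pose()[2];print(R.round(3),p,s['joint_positions'].round(2),s['force'],s['moment'])
u,v=wproj(R,p,[.6055,-.2648,.066]);print('hole',u,v)
print('tip',wproj(R,p,p+R@[0,0,.047]))
u,v=int(u),int(v);u0,v0=max(0,u-100),max(0,v-75);print(u0,v0)
cv2.imwrite('pics/w2.png',cv2.resize(im[v0:v0+150,u0:u0+200],None,fx=4,fy=4,interpolation=2)[...,::-1])
E
```

```text
t: 7.2
ee_pos: [0.6052, -0.2649, 0.1676]
orientation: [0.0, 0.992, -0.124, 0.0]
force: [0.5, 0.1, -0.2]
grip_width: 0.089
grip_force: 58.9
[[ 0.969 -0.247  0.   ]
 [-0.247 -0.969 -0.   ]
 [ 0.     0.    -1.   ]] [ 0.6052497  -0.26493776  0.16761496] [-0.18  0.5   0.28  0.   -1.35  1.5 ] [ 0.6692908  -0.75027257 -0.31486534] [ 0.01834747 -0.01772673  0.00761137]
hole 253.23966751739832 198.03079132814864
tip (np.float64(253.12015849931976), np.float64(223.6651184107709))
153 123
```

View pics/w2.png

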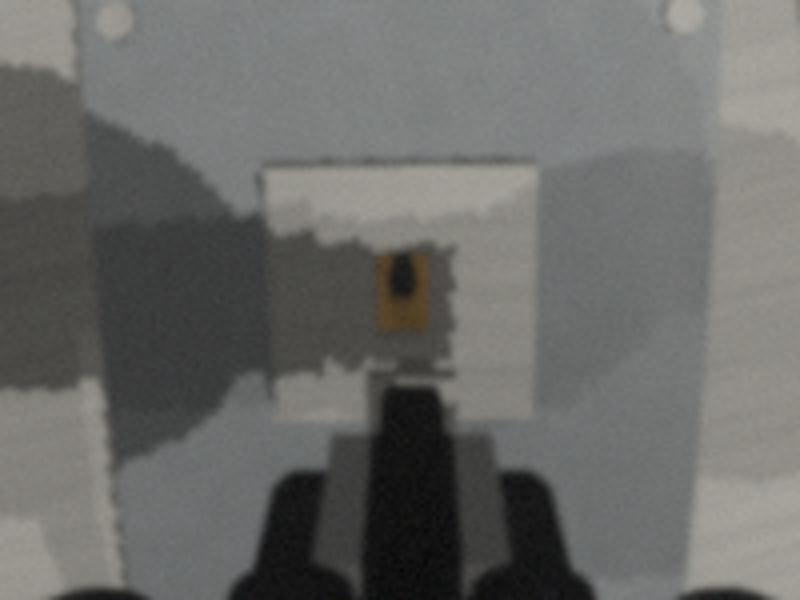

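The slot is at crop (378–428, 252–330). The held key's bow is centred at crop x≈411, with its collar line near (413,368). I'll check the projection and solve the offset.

```bash
python3 - <<'E'
from h import *
c=cams.camera_params('wrist');print(c)
z=np.load('pics/w2.npz');R,p=z['R'],z['p']
f=lambda x,y,h:wray(R,p,153+x/4,123+y/4,h)
T=lambda X:(R.T@(np.array(X)-p)*1e3).round(1)
print('slot corners tool mm',[T(f(*q,.066)) for q in[(378,252),(428,252),(428,330),(378,330)]])
print('plate corners',[T(f(*q,.066)) for q in[(262,165),(536,163),(533,418),(277,420)]])
zc=p[2]-.0229
print('collar +x edge, top',T(f(375,370,zc+.004)),T(f(455,370,zc+.004)))
print('bow lower front edge',T(f(383,392,zc+.004)),T(f(440,392,zc+.004)))
print('bit? dark',T(f(403,255,zc-.024)),T(f(403,295,zc-.024)))
print('tip pt',[(wproj(R,p,p+R@np.array([x,0,.0469]))-np.array([153,123]))*4 for x in(-.008,0,.008)])
E
```

```text
{'fx': 297.3186396354542, 'fy': 297.3186396354542, 'cx': 255.53630064892093, 'cy': 193.7342854981741, 'hand_eye': array([[ 2.52184010e-04, -9.59426883e-01, -2.81957431e-01,
         7.15413834e-02],
       [ 9.99998511e-01, -2.39438413e-04,  1.70914908e-03,
         1.22155707e-03],
       [-1.70731501e-03, -2.81957442e-01,  9.59425394e-01,
        -1.28789379e-01],
       [ 0.00000000e+00,  0.00000000e+00,  0.00000000e+00,
         1.00000000e+00]])}
slot corners tool mm [array([ 10.3,  -4.8, 101.6]), array([ 10.3,   5.2, 101.6]), array([ -6.2,   5.3, 101.6]), array([ -6.2,  -4.9, 101.6])]
plate corners [array([ 28.2, -27.7, 101.6]), array([ 28.5,  26.5, 101.6]), array([-25.8,  27.5, 101.6]), array([-26.3, -26.4, 101.6])]
collar +x edge, top [16.1 -3.2 18.9] [16.1  7.4 18.9]
bow lower front edge [13.  -2.1 18.9] [13.   5.5 18.9]
bit? dark [24.4  0.4 46.9] [18.   0.4 46.9]
tip pt [array([400.60817483, 448.5978531 ]), array([400.47692298, 402.89679431]), array([400.35176711, 355.7200743 ])]
```

```bash
python3 -m creep '[{"dp":[0.0015,-0.0015,0.02],"twist":[0,0,-0.8],"grip":0},{"dp":[0.0015,-0.0015,0.035],"twist":[0,0,-0.8],"grip":0},{"dp":[0.0015,-0.0015,0.044],"twist":[0,0,-0.8],"grip":0},{"dp":[0.0015,-0.0015,0.044],"twist":[0,0,-0.8],"grip":0},{"dp":[0.0015,-0.0015,0.044],"twist":[0,0,-0.8],"grip":0}]' 60
python3 - <<'E'
from h import *
im,R,p=wrist('w3');print(p,cams.camera_params('wrist')['hand_eye'].round(4))
u,v=wproj(R,p,p+R@[.005,0,.057]);u0,v0=int(u)-50,int(v)-38;print(u0,v0)
cv2.imwrite('pics/w3.png',cv2.resize(im[v0:v0+75,u0:u0+100],None,fx=8,fy=8,interpolation=2)[...,::-1])
E
```

```text
t: 7.88
ee_pos: [0.6073, -0.2641, 0.1241]
orientation: [0.0, 0.993, -0.117, 0.001]
force: [-0.4, -0.2, 0.2]
grip_width: 0.081
grip_force: 59.0
[ 0.60734879 -0.26411721  0.12406957] [[ 3.000e-04 -9.594e-01 -2.820e-01  7.150e-02]
 [ 1.000e+00 -2.000e-04  1.700e-03  1.200e-03]
 [-1.700e-03 -2.820e-01  9.594e-01 -1.288e-01]
 [ 0.000e+00  0.000e+00  0.000e+00  1.000e+00]]
203 172
```

View pics/w3.png

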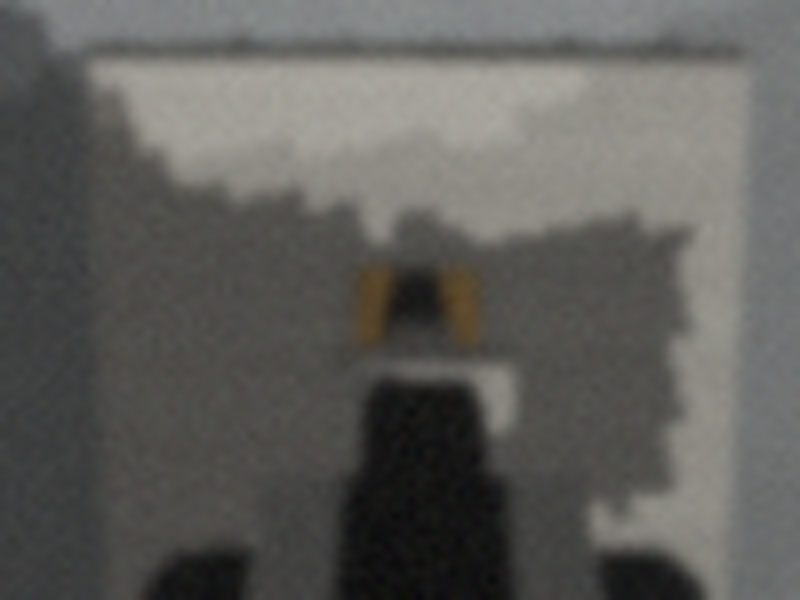

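```bash
python3 - <<'E'
from h import *
z=np.load('pics/w3.npz');R,p=z['R'],z['p']
f=lambda x,y,h:(R.T@(wray(R,p,203+x/8,172+y/8,h)-p)*1e3).round(2)
print('plate front',f(88,58,.066),f(748,58,.066));print('slot front',f(357,268,.066),f(480,268,.066))
zc=p[2]-.0229
for y in(345,355,365,375,385):print(y,f(424,y,zc),f(424,y,zc+.004))
E
```

```text
plate front [ 26.42 -25.46  58.09] [26.41 28.21 58.11]
slot front [ 8.47 -3.69 58.08] [ 8.47  6.51 58.08]
345 [14.8   1.75 22.92] [16.3   1.73 18.92]
355 [14.07  1.75 22.92] [15.59  1.73 18.92]
365 [13.34  1.75 22.92] [14.88  1.73 18.92]
375 [12.61  1.75 22.92] [14.16  1.74 18.92]
385 [11.88  1.75 22.92] [13.45  1.74 18.92]
```

```bash
python3 -m creep '[{"dp":[0,-0.0003,0.008],"twist":[0,0,0],"grip":0},{"dp":[0,-0.0003,0.013],"twist":[0,0,0],"grip":0},{"dp":[0,-0.0003,0.016],"twist":[0,0,0],"grip":0},{"dp":[0,-0.0003,0.018],"twist":[0,0,0],"grip":0},{"dp":[0,-0.0003,0.018],"twist":[0,0,0],"grip":0}]' 60
```

```text
t: 8.55
ee_pos: [0.6071, -0.2638, 0.1061]
orientation: [0.0, 0.993, -0.117, 0.0]
force: [-2.2, -0.6, 4.4]
grip_width: 0.083
grip_force: 59.7
```

```bash
python3 -m creep '[{"dp":[0,0,0.001],"twist":[0,0,0],"grip":0},{"dp":[0,0,0.001],"twist":[0,0,0],"grip":0}]' 60; python3 -m creep '[{"dp":[0,0,0],"twist":[0,0,-6],"grip":0},{"dp":[0,0,0],"twist":[0,0,-9],"grip":0},{"dp":[0,0,0],"twist":[0,0,-11],"grip":0},{"dp":[0,0,0],"twist":[0,0,-11],"grip":0}]' 60
```

```text
t: 8.8
ee_pos: [0.6072, -0.2639, 0.1058]
orientation: [0.0, 0.993, -0.117, 0.001]
force: [-2.9, 2.0, 7.5]
grip_width: 0.084
grip_force: 60.4
t: 9.3
ee_pos: [0.607, -0.2636, 0.104]
orientation: [-0.0, 1.0, -0.022, -0.0]
force: [0.9, -1.1, -0.5]
grip_width: 0.085
grip_force: 59.0
```

```bash
python3 -m creep '[{"dp":[0,0,0.001],"twist":[0,0,0],"grip":0},{"dp":[0,0,0.002],"twist":[0,0,-1.5],"grip":0},{"dp":[0,0,0.003],"twist":[0,0,-1.5],"grip":0},{"dp":[0,0,0.003],"twist":[0,0,-1.5],"grip":0}]' 60
```

```text
t: 9.8
ee_pos: [0.6071, -0.2636, 0.1018]
orientation: [0.0, 1.0, -0.009, 0.0]
force: [-0.8, 0.9, 3.4]
grip_width: 0.082
grip_force: 59.7
```

```bash
python3 -m creep '[{"dp":[0,0,0.0005],"twist":[0,0,8],"grip":0},{"dp":[0,0,0.0005],"twist":[0,0,16],"grip":0},{"dp":[0,0,0.0005],"twist":[0,0,20],"grip":0},{"dp":[0,0,0.0005],"twist":[0,0,22],"grip":0},{"dp":[0,0,0.001],"twist":[0,0,23.5],"grip":0},{"dp":[0,0,0.001],"twist":[0,0,23.5],"grip":0}]' 60
```

```text
t: 10.55
ee_pos: [0.6073, -0.2636, 0.1003]
orientation: [-0.0, 0.977, -0.212, 0.0]
force: [0.9, 0.4, 2.2]
grip_width: 0.082
grip_force: 59.5
```

```bash
python3 -m creep '[{"dp":[0,0,0.0015],"twist":[0,0,0],"grip":0},{"dp":[0,0,0.0025],"twist":[0,0,1.5],"grip":0},{"dp":[0,0,0.0035],"twist":[0,0,2],"grip":0},{"dp":[0,0,0.0045],"twist":[0,0,2],"grip":0},{"dp":[0,0,0.0045],"twist":[0,0,2],"grip":0}]' 60
```

```text
t: 11.18
ee_pos: [0.6072, -0.2636, 0.0963]
orientation: [0.0, 0.973, -0.229, 0.0]
force: [0.2, 0.7, 5.2]
grip_width: 0.084
grip_force: 59.9
```

On the plug top. Now turning back in line.

```bash
python3 -m creep '[{"dp":[0,0,0],"twist":[0,0,-7],"grip":0},{"dp":[0,0,0],"twist":[0,0,-11],"grip":0},{"dp":[0,0,0.0005],"twist":[0,0,-13],"grip":0},{"dp":[0,0,0.001],"twist":[0,0,-13],"grip":0},{"dp":[0,0,0.002],"twist":[0,0,-13],"grip":0},{"dp":[0,0,0.002],"twist":[0,0,-13],"grip":0}]' 60
```

```text
t: 11.92
ee_pos: [0.6069, -0.2636, 0.0934]
orientation: [-0.0, 0.993, -0.118, -0.0]
force: [1.0, 0.5, 1.3]
grip_width: 0.08
grip_force: 59.4
```

Entered the plug. Next I press fully home, to TCP ≈ 0.089.

```bash
python3 -m creep '[{"dp":[0,0,0.0015],"twist":[0,0,0],"grip":0},{"dp":[0,0,0.003],"twist":[0,0,0],"grip":0},{"dp":[0,0,0.004],"twist":[0,0,0],"grip":0},{"dp":[0,0,0.005],"twist":[0,0,0],"grip":0},{"dp":[0,0,0.005],"twist":[0,0,0],"grip":0},{"dp":[0,0,0.005],"twist":[0,0,0],"grip":0}]' 60
```

```text
t: 12.68
ee_pos: [0.6068, -0.2635, 0.089]
orientation: [-0.0, 0.993, -0.118, -0.0]
force: [-2.5, 2.3, 4.5]
grip_width: 0.084
grip_force: 59.8
```

Home: the collar is on the plate. Now the quarter turn clockwise.

```bash
python3 -m creep '[{"dp":[0,0,0],"twist":[0,0,8],"grip":0},{"dp":[0,0,0],"twist":[0,0,16],"grip":0},{"dp":[0,0,0],"twist":[0,0,24],"grip":0},{"dp":[0,0,0],"twist":[0,0,32],"grip":0},{"dp":[0,0,0],"twist":[0,0,40],"grip":0},{"dp":[0,0,0],"twist":[0,0,48],"grip":0},{"dp":[0,0,0],"twist":[0,0,56],"grip":0},{"dp":[0,0,0],"twist":[0,0,64],"grip":0},{"dp":[0,0,0],"twist":[0,0,72],"grip":0},{"dp":[0,0,0],"twist":[0,0,80],"grip":0},{"dp":[0,0,0],"twist":[0,0,86],"grip":0},{"dp":[0,0,0],"twist":[0,0,91],"grip":0},{"dp":[0,0,0],"twist":[0,0,93],"grip":0},{"dp":[0,0,0],"twist":[0,0,93],"grip":0},{"dp":[0,0,0],"twist":[0,0,93],"grip":0}]' 60
python3 - <<'E'
from h import *
R,p,s=pose();print(np.degrees(np.arctan2(R[1,0],R[0,0])),s['moment'],s['joint_positions'].round(2),R[2])
im,R,p=wrist('w4');cv2.imwrite('pics/w4.png',cv2.resize(im[172:292,173:333],None,fx=5,fy=5,interpolation=2)[...,::-1])
E
```

```text
t: 14.55
ee_pos: [0.6072, -0.2636, 0.089]
orientation: [0.0, -0.599, 0.801, -0.0]
force: [-1.4, 1.9, 4.6]
grip_width: 0.079
grip_force: 59.8
-106.43603371978477 [0.75145843 0.22084608 0.14865675] [-0.17  0.55  0.16 -0.   -1.18 -0.11] [-4.36189095e-05 -3.29515646e-04 -9.99999945e-01]
```

View pics/w4.png

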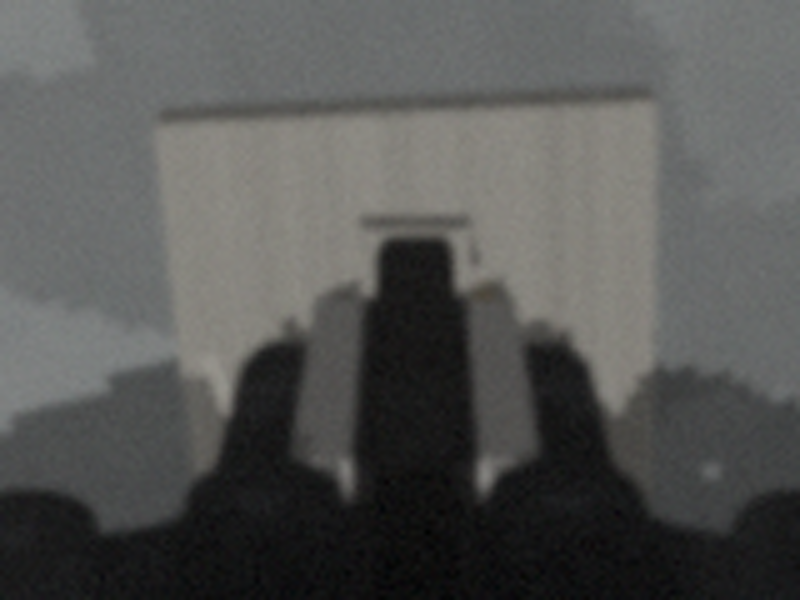

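The key's bow and collar (415,220–260) have turned with the gripper, the collar sits flat on the plate, and a steady 0.15 N m moment shows the spring is loaded. Handing in.

```bash
python3 -c "
from plant import manip;print(manip.job_done())"
```

```text
the job is handed in; nothing more can be done
None
```

The job is handed in with no verdict shown yet: the service key is fully home, turned about 93° at the gripper (plug an estimated 87–90°), and still gripped at 60 N against the return spring.

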